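Dip the dye tank and show the gauge rod

ROBOT

A 6-joint arm with a two-finger parallel gripper is mounted at the origin on the work surface. World frame = base frame: x ahead of the robot, y to its left, z up, the work surface at z = 0. Lengths are in mm, angles in rad, forces in N, time in s.
With the tool pointing down it reaches from about 300 to 775 mm from the base axis. Payload 14.6 kg.
Tool frame: the origin (TCP) lies on the centre line of the jaws, within the pads' length; the fingertips stand 19 mm ahead of it and the grasp point (between the pads) is the TCP (bot.tip_reach is the distance from the TCP to the fingertips, in mm); y points along the fingers, x is the direction in which the jaws open and shut, and the axes are right-handed (so a half turn about y gives the same grasp; the last joint's range is limited). The gripper opens to 85 mm and grips with 20 to 120 N. Pads are 22 mm wide; open, the fingers measure 114 mm over their backs; the gripper's body (76 mm by 85 mm) begins 54 mm behind the grasp point. The pads swing forward as they close: fully open they stand 13 mm farther back than shut.
Start: joints at [1.161, 0.3, 1.521, -0, 1.321, -0.067], TCP at [184.866, 517.99, 250.281] pointing down, gripper open.
Joint ranges: [-3.03, 3.03], [-0.79, 2.21], [0.23, 2.52], [-1.04, 4.18], [0, 3.07], [-2.55, 2.55]. Speed limits (rad/s): [2.22, 2.22, 2.57, 3.14, 3.14, 3.14].

INTERFACE

Orientations are given as a unit quaternion [w, x, y, z].
In Python, from rig import bot gives the robot as it stands. Calls block until the motion is done:
- bot.move_to(position, orientation): joint-space move of the TCP to a pose.
- bot.servo_line(position, attitude=None, speed=150, until_force=None): straight line of the TCP; attitude=None keeps the orientation; speed is the mean speed in mm/s. With until_force (N) it stops when the force on the tool has changed by that much, and returns True; else False.
- bot.move_joints(angles): joint-space move.
- bot.move_gripper(opening, grip_force=None): finger opening in mm; grip_force is the grip in N (None keeps the last); returns when the fingers have stopped.
- bot.dwell(seconds).
- bot.ik(position, orientation): joint angles nearest the present ones, or None.
- bot.read_state(): the state.
- bot.read_camera(name): name is "side" or "top" or "wrist"; returns a dict with "image" (480x640x3 uint8, blue, green, red), "depth" (480x640 float32, mm along the optical axis (not along the pixel's ray), 0 where there is no reading), "fovy" (degrees; the focal length in pixels is half the picture's height over the tangent of half this angle, whatever the lens; pixels are square), "cx", "cy" (the principal point, pixels), "eye" and "attitude" of the camera in the world; the wrist camera has in their place "mount" (4x4, takes a point from camera to tool coordinates, whose origin is the TCP and whose axes are the tool frame's). Camera axes: x right, y down, z forward; pixel columns grow to the right and rows downward; lengths in mm; the calibration is good to about 2 mm. The wrist camera is an equidistant fisheye: a pixel r from the principal point sees the ray r / f radians off the axis. A picture is of the moment at which its call begins: read the wrist's pose just before it.
A pose or a line that the arm cannot do raises bot.MotionError and nothing moves.
- bot.finish_job(): hands the job in, once; it reports no verdict.
The state is a dict: "clock": time; "joint_positions": joint angles; "qvel": joint speeds; "effort": joint torques, N m; "ee_pos": TCP position; "tool_rot": TCP orientation; "ft_force": force on the tool from outside, world axes, zero at the start; "moment": the same for the moment, N m; "grip_width": finger opening in mm.
Only numpy, scipy, OpenCV 4.12 (cv2) and the standard library are available. Lean on these libraries where they do the work, as an engineer would, in place of code of your own. Each camera call takes 0.05 s, during which the arm holds its last target. There are 200 camera calls.

TASK

Check the level in the grey dye tank: take the collared gauge rod from its wooden cradle by its handle and, keeping hold of it, gently slide it down the tank's slanting guide tube until its collar stops against the mouth of the tube, then draw it right out again. Finish by presenting it for reading: hold the rod still and level in the gripper, with its tip above the middle of the white drip plate, clear of the plate but no more than about 20 cm above the table. The program ends while the robot is still holding the rod, the rod touching nothing but the gripper; leave the plate and all the other things on the table where they are.

Things in the scene. Friction and masses are not known exactly. Their poses are not given: they have to be found in the camera images.
- gauge_rod: dipstick, 238 mm long, 0.1 to 0.16 kg. Origin on its axis at the collar's stop face; x axis along the rod from tip to handle. x = -120 to 0 mm: steel rod, 9 mm diameter, last 8 mm tapered to 4 mm. 0 to 8 mm: steel collar, 30 mm diameter. 8 to 118 mm: dark wooden handle, 20 x 20 mm square, flats facing y and z. Balances at about x = 17 mm. Starts level in the cradle, axis 60 mm above the table
- rod_tip (a point): the tip end of the gauge rod, on its axis, 120 mm from the collar's stop face
- cradle: fixed wooden cradle, base 220 x 60 x 12 mm; origin on the table under the rod's stop face, x axis along the rod towards the handle. Two open-topped notched uprights, 14 mm thick, 30 to 34 mm wide: at x = -80 mm under the steel rod (70 mm high), at x = 102 mm under the handle's end (62 mm high). The handle is free on both sides from x = 8 to 95 mm; lift the rod straight up
- tank: fixed grey steel dye tank, box 160 (x) x 140 (y) x 110 mm high, origin at the centre of its underside. A filler cap stands 16 mm above its top at x = -45, y = 25 mm. The guide tube rises from its top, slanting up towards the tank's +x, which faces roughly away from the robot
- guide_tube: fixed steel tube of the tank, bore 14 mm, outside 22 mm, 130 mm long, open for the rod's full length, slanting 40 degrees above level. Origin at the centre of its upper mouth (100 mm along the tank's x, 140 mm above the table); z axis along the tube, pointing up and out of the mouth. About 47 mm shows above the tank. The rod is fully in when its stop face meets the mouth
- drip_plate: loose shallow round white plate with a raised rim, 140 mm across, 16 mm high, origin at the centre of its underside
- cup_a: one of two small white open paint cups, 52 mm wide, 40 mm tall, bystander. Origin at the centre of its underside
- cup_b: the other small white paint cup, bystander. Origin at the centre of its underside
- print_block: wooden hand-printing block 70 x 60 x 30 mm with a grip on top, 47 mm tall in all, bystander. Origin at the centre of its underside
- paint_jar: closed paint jar, 70 mm wide, 90 mm tall, bystander. Origin at the centre of its underside
- paint_bottle: closed paint bottle, 60 mm wide, 130 mm tall, bystander. Origin at the centre of its underside
- brush: brush 200 mm long lying on the table, bystander. Origin at the centre of its underside
- stir_stick: plain flat wooden stick 200 x 16 x 8 mm lying on the table, no collar, bystander. Origin at the centre of its underside
Not all that is in view belongs to the job. There is more than one size of the gauge_rod; the one meant has the size given above.

How it is judged (in metres and radians):
On the way, in this order (a step that is already met when the one before it is completed fails the run):
1. the held rod is in the guide tube with its collar stopped at the mouth (z of gauge_rod in the frame of guide_tube below 0.004 m and distance between gauge_rod and guide_tube below 0.008 m and angle between the x axis of gauge_rod and the z axis of guide_tube, either way round below 0.12 rad and contact force between the fingers and gauge_rod above 1 N), for 0.2 s.
2. the rod is drawn right out of the tube, in the gripper (distance between rod_tip and guide_tube above 0.012 m and distance between gauge_rod and guide_tube above 0.125 m and contact force between the fingers and gauge_rod above 1 N), for 0.1 s.
At the end, for the whole second after the job is handed in: the rod is held still in the fingers, touching neither plate, cradle, tank nor bystanders, level within 8 degrees, its tip within 45 mm (horizontally) of the plate's centre and 35 to 230 mm above the table (angle between gauge_rod's own x axis and vertical between 1.4308 and 1.7108 rad and horizontal distance between rod_tip and drip_plate below 0.045 m and height (world z) of rod_tip between 0.035 and 0.23 m and contact force between the fingers and gauge_rod above 1 N and contact force between gauge_rod and drip_plate below 0.1 N and contact force between gauge_rod and cradle below 0.1 N and contact force between gauge_rod and tank below 0.1 N and contact force between gauge_rod and cup_a below 0.1 N and contact force between gauge_rod and cup_b below 0.1 N and contact force between gauge_rod and print_block below 0.1 N and contact force between gauge_rod and paint_jar below 0.1 N and contact force between gauge_rod and paint_bottle below 0.1 N and contact force between gauge_rod and brush below 0.1 N and contact force between gauge_rod and stir_stick below 0.1 N and linear speed of gauge_rod below 0.02 m/s and angular speed of gauge_rod below 0.2 rad/s); the arm keeps its last pose, push and grip.
It fails at once if the plate or a bystander is shifted more than 30 mm (distance of any of drip_plate, cup_a, cup_b, print_block, paint_jar, paint_bottle, brush, stir_stick from where it was at the start of the episode above 0.03 m).
It fails at once if the rod is rammed against the tank or tube (over 60 N) (contact force between gauge_rod and tank above 60 N).
It also fails if it takes over 53 s, if anything falls off the work surface, if the arm or the gripper's body presses on something with over 40 N, if the wrist force passes 120 N, or if a joint passes its speed limit or range.

## Working session

There is one attempt and no reset: what is moved stays moved. The work goes in short steps, each a Python script; the robot and the scene stay as the last script left them, time stands still between calls to the robot, and variables do not carry over. Pictures are saved under pics/ and viewed, about 8 in all and at most 12, crops included, and the job is handed in when it is done.

```bash
mkdir -p pics; ls; cat > h.py <<'E'
import numpy as np, cv2
from rig import bot
from scipy.spatial.transform import Rotation as R
def rot(q): return R.from_quat([q[1],q[2],q[3],q[0]]).as_matrix()
def quat(M):
    q=R.from_matrix(M).as_quat(); return [q[3],q[0],q[1],q[2]]
def f_(c): return 240/np.tan(np.radians(c["fovy"])/2)
def cloud(c):
    v,u=np.mgrid[0:480,0:640]; f=f_(c); d=c["depth"]
    P=np.stack([(u-c["cx"])/f*d,(v-c["cy"])/f*d,d],-1)
    W=P@rot(c["attitude"]).T+np.array(c["eye"]); W[d==0]=np.nan; return W
def onplane(c,u,v,z):
    f=f_(c); r=rot(c["attitude"])@np.array([(u-c["cx"])/f,(v-c["cy"])/f,1]); e=np.array(c["eye"])
    return e+r*(z-e[2])/r[2]
E
python3 - <<'E'
from h import *
import pickle
for n in ("top","side"):
    c=bot.read_camera(n); pickle.dump(c,open(n+".pkl","wb")); cv2.imwrite(f"pics/{n}1.png",c["image"])
    print(n,c["fovy"],c["cx"],c["cy"],c["eye"],c["attitude"],(c["depth"]==0).mean())
print(bot.read_state())
E
```

```text
pics
top 45.893708945597574 322.5383071409411 237.30399075610788 [ 352.81035502   16.06958444 1374.79167142] [ 0.03870875 -0.70117836  0.71112995 -0.03383382] 0.003896484375
side 42.949164763931364 325.0575648802956 230.98240815366617 [-286.95228317 -827.57144879  977.20798096] [-0.41744572  0.83538682 -0.31833673  0.16287929] 0.004117838541666667
{'clock': 0.1, 'joint_positions': array([ 1.16140707e+00,  3.00450204e-01,  1.52154981e+00, -2.74941620e-05,
        1.32071212e+00, -6.66212661e-02]), 'qvel': array([-0.00168727, -0.00047431, -0.00112744,  0.00013867, -0.00059331,
       -0.00035081]), 'effort': array([ 1.46375740e-03, -5.44374597e+01, -3.62371051e+01, -1.08910963e-04,
        3.01224361e-03, -5.60519345e-05]), 'ee_pos': array([184.790806  , 517.81154984, 249.74599795]), 'tool_rot': array([-0.57773244,  0.57816051,  0.40707057, -0.40773669]), 'ft_force': array([ 0.38160425, -0.11905322, -0.07032482]), 'moment': array([0.0010015 , 0.00446268, 0.01301172]), 'grip_width': 85.6454654955567}
```

View pics/top1.png

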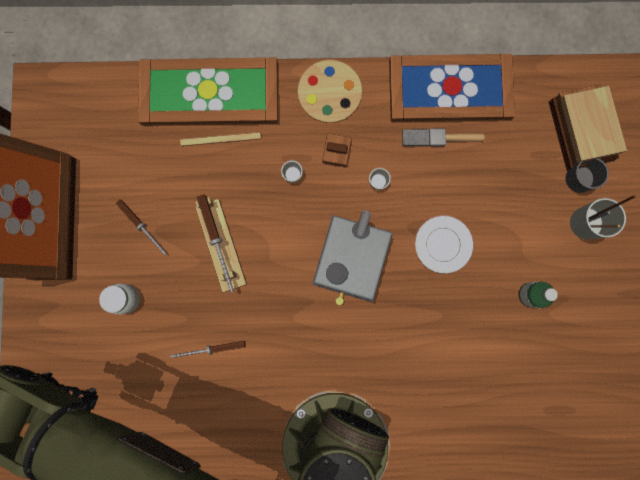

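View pics/side1.png

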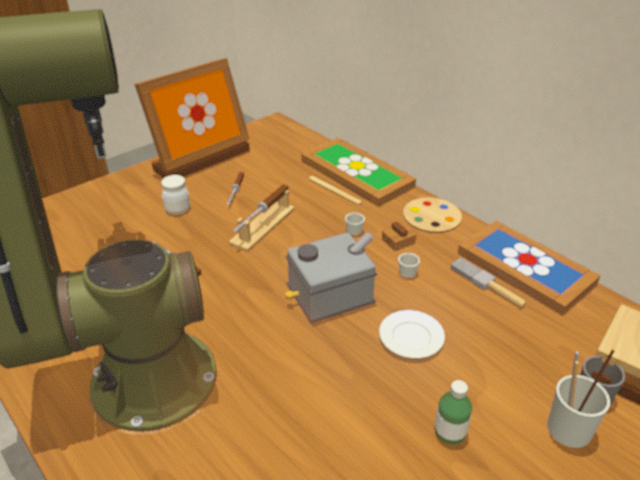

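The cradle rod at (215,243) in the top view is about 103 px long, roughly 238 mm. The two loose ones at (142,227) and (208,350) are about 75 px, roughly 178 mm, and not in a cradle. So the cradle rod is the one meant. Next I'll confirm that in a crop and measure.

```bash
python3 - <<'E'
from h import *
import pickle
c=pickle.load(open("top.pkl","rb")); s=pickle.load(open("side.pkl","rb"))
im=c["image"]; 
a=cv2.resize(im[180:300,185:265],None,fx=5,fy=5,interpolation=cv2.INTER_CUBIC)
b=cv2.resize(s["image"][175:255,215:300],None,fx=4.5,fy=4.5,interpolation=cv2.INTER_CUBIC)
o=np.zeros((600,790,3),np.uint8); o[:a.shape[0],:a.shape[1]]=a; o[:b.shape[0],405:405+b.shape[1]]=b[:, :385]
cv2.imwrite("pics/crop.png",o)
for n,cc in (("top",c),("side",s)):
    W=cloud(cc)
    tb=W[(abs(W[...,2])<15)]; print(n,"table z",np.nanmedian(tb[:,2]), np.nanstd(tb[:,2]))
    box=(W[...,0]>380)&(W[...,0]<650)&(W[...,1]>190)&(W[...,1]<360)
    h=box&(W[...,2]>57); P=W[h]; 
    m=P[:,:2].mean(0); U,S,V=np.linalg.svd(P[:,:2]-m,full_matrices=False); d=V[0]; d=d*np.sign(d[0])
    t=(P[:,:2]-m)@d; print("rod",len(P),m,d,np.degrees(np.arctan2(d[1],d[0])),t.min(),t.max(),m+d*t.min(),m+d*t.max())
    for k in np.arange(-130,131,10):
        q=P[abs(t-k)<5]
        if len(q): print(k,len(q),np.round(np.median(q[:,2]),1),q[:,2].max().round(1),end=" | ")
    print()
    box=(W[...,0]>300)&(W[...,0]<580)&(W[...,1]>-110)&(W[...,1]<90)
    tt=W[box&(abs(W[...,2]-110)<5)]; (cx,sz,an)=cv2.minAreaRect(tt[:,:2].astype(np.float32)); print("tank",cx,sz,an,np.median(tt[:,2]))
    tu=W[box&(W[...,2]>118)&(W[...,0]>440)]; print("tube",len(tu),tu.min(0),tu.max(0),tu.mean(0))
E
```

```text
top table z -0.3710846028703827 3.744691844168561
rod 730 [500.00311465 278.85264571] [0.95176167 0.30683828] 17.86879326892627 -126.7652523761439 95.89413911925949 [379.35280665 239.95621414] [591.27148042 308.2766381 ]
-130 3 63.7 64.2 | -120 17 63.2 71.2 | -110 35 65.2 73.0 | -100 54 67.1 75.2 | -90 17 64.5 67.6 | -80 14 62.3 66.2 | -70 16 63.3 65.9 | -60 18 62.7 66.6 | -50 13 63.5 65.6 | -40 17 63.0 66.9 | -30 18 63.3 70.9 | -20 50 71.3 77.3 | -10 40 70.0 75.0 | 0 36 69.8 75.9 | 10 40 70.1 79.3 | 20 40 68.6 75.5 | 30 41 69.0 74.5 | 40 41 69.8 76.3 | 50 37 69.5 74.5 | 60 39 69.5 74.3 | 70 47 69.9 76.2 | 80 57 67.6 75.4 | 90 39 69.1 74.5 | 100 1 65.7 65.7 | 
tank (437.4105224609375, -42.618812561035156) (139.62979125976562, 159.1314239501953) 72.5072021484375 109.43856032574513
tube 203 [488.53642227 -81.73166365 118.06311352] [538.15400802 -53.0747624  148.6915694 ] [515.38421952 -66.71921661 132.50964644]
side table z 0.5323337637972827 3.658042743820057
rod 470 [492.63764788 269.91007863] [0.9552391  0.29583487] 17.20760667701271 -117.02776014902638 105.08750805930646 [380.84815618 235.28918622] [593.02134398 300.99862809]
-120 2 62.6 64.0 | -110 12 63.4 67.3 | -100 44 64.7 73.9 | -90 34 66.6 73.3 | -80 8 66.3 69.2 | -70 10 64.5 66.6 | -60 11 62.1 67.2 | -50 8 63.6 64.9 | -40 10 62.6 66.3 | -30 12 63.5 68.4 | -20 12 63.9 78.9 | -10 52 66.0 78.2 | 0 20 70.6 75.6 | 10 21 69.5 73.1 | 20 25 69.4 75.3 | 30 25 68.2 73.2 | 40 25 69.5 74.6 | 50 22 69.4 73.2 | 60 21 69.8 74.7 | 70 22 69.9 73.3 | 80 24 68.2 76.1 | 90 31 67.9 75.9 | 100 17 68.8 74.4 | 110 2 67.5 68.6 | 
tank (438.6418151855469, -46.30982971191406) (146.1808624267578, 162.43585205078125) 73.41541290283203 110.339867173313
tube 169 [490.85941024 -86.61086861 118.07432327] [541.71588416 -59.24904485 147.95278389] [513.82245324 -74.57833786 132.20392462]
```

View pics/crop.png

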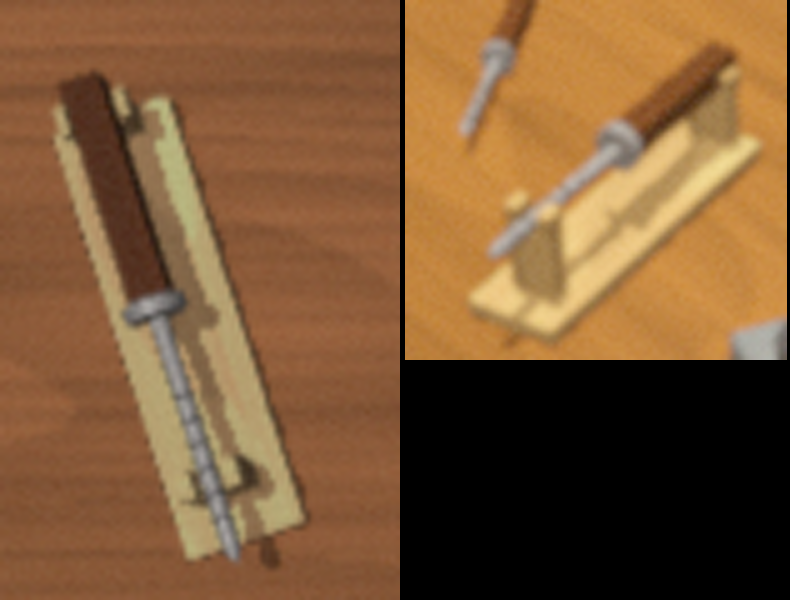

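The crop confirms it: steel rod, collar and long dark handle, lying in the cradle's two uprights with the handle end away from the robot. I'll check reachability of the whole chain and go above the handle for a wrist look.

```bash
cat >> h.py <<'E'
def att(d,flip=1):
    """tool attitude gripping a rod of direction d (tip->handle); fingers point as far down as possible"""
    d=np.array(d,float)/np.linalg.norm(d); y=np.array([0,0,-1.])-d*(-d[2]); y/=np.linalg.norm(y)
    z=d*flip; x=np.cross(y,z); return np.stack([x,y,z],1)
def dirv(yaw,el=0):
    yaw,el=np.radians([yaw,el]); return np.array([np.cos(yaw)*np.cos(el),np.sin(yaw)*np.cos(el),np.sin(el)])
def wrist(name=None):
    s=bot.read_state(); c=bot.read_camera("wrist"); T=np.eye(4); T[:3,:3]=rot(s["tool_rot"]); T[:3,3]=s["ee_pos"]
    c["T"]=T@np.array(c["mount"]); 
    if name: cv2.imwrite("pics/"+name+".png",c["image"])
    return c
def wproj(c,P):
    p=np.linalg.inv(c["T"])@np.append(P,1); r=np.hypot(p[0],p[1]); th=np.arctan2(r,p[2])
    return np.array([c["cx"],c["cy"]])+p[:2]/r*th*f_(c)
def wray(c,u,v):
    d=np.array([u-c["cx"],v-c["cy"]])/f_(c); th=np.linalg.norm(d); r=np.append(np.sin(th)*d/max(th,1e-9),np.cos(th))
    return c["T"][:3,3],c["T"][:3,:3]@r
def wplane(c,u,v,z):
    o,r=wray(c,u,v); return o+r*(z-o[2])/r[2]
E
python3 - <<'E'
from h import *
import pickle
c=pickle.load(open("top.pkl","rb")); W=cloud(c)
g=(W[...,0]>380)&(W[...,0]<620)&(W[...,1]>190)&(W[...,1]<360)&(W[...,2]>45)
im=c["image"].astype(int); dark=(im.sum(2)<240)&(W[...,2]>62)&g
P=W[dark]; m=P.mean(0); V=np.linalg.svd(P[:,:2]-m[:2],full_matrices=False)[2][0]; V*=np.sign(V[0]); t=(P[:,:2]-m[:2])@V
print(len(P),m,np.degrees(np.arctan2(V[1],V[0])),t.min(),t.max())
mouth=np.array([533,-73,140.]); yt=-17.5; rd=17.5
grasp=np.array([520,285,60.]); plate=W[244,444]; print("plate",plate)
for fl in (1,-1):
    r=[]
    for p,d in ((grasp,dirv(rd)),(grasp+[0,0,150],dirv(rd)),(mouth+45*dirv(yt,40),dirv(yt,40)),(mouth+190*dirv(yt,40),dirv(yt,40)),(plate+165*dirv(yt)+[0,0,100],dirv(yt)),(plate+165*dirv(-40)+[0,0,100],dirv(-40))):
        q=bot.ik(p,quat(att(d,fl))); print(fl,None if q is None else np.round(q,2))
q0=np.array(bot.read_state()["joint_positions"])
fl=min((1,-1),key=lambda f:abs(np.array(bot.ik(grasp+[0,0,150],quat(att(dirv(rd),f))))-q0).max()); print("flip",fl)
bot.move_to(grasp+[0,0,150],quat(att(dirv(rd),fl)))
w=wrist("w1"); pickle.dump(w,open("w1.pkl","wb")); print(np.round(w["mount"],3),w["fovy"],w["cx"],w["cy"],bot.read_state()["clock"], bot.read_state()["ee_pos"])
E
```

```text
399 [538.14170681 290.73877884  69.71164001] 18.951066329796245 -150.11844866502264 55.93240728356766
plate [ 472.86153032 -268.15746552   11.0642814 ]
1 [ 0.44  0.61  1.55 -0.    0.98  1.7 ]
1 [ 0.44  0.43  1.44 -0.    1.27  1.7 ]
1 [-0.18  0.21  1.98 -0.32  0.27  1.97]
1 [-0.2   0.31  1.6  -0.13  0.53  1.76]
1 [-0.52  0.77  1.14 -0.    1.23  1.36]
1 [-0.61  0.78  1.13 -0.    1.23  1.66]
-1 [ 0.44  0.61  1.55 -0.    0.98 -1.44]
-1 [ 0.44  0.43  1.44 -0.    1.27 -1.44]
-1 [-0.18  0.21  1.98 -0.32  0.27 -1.17]
-1 [-0.2   0.31  1.6  -0.13  0.53 -1.38]
-1 [-0.52  0.77  1.14 -0.    1.23 -1.78]
-1 [-0.61  0.78  1.13 -0.    1.23 -1.48]
flip -1
[[ 1.00000e+00 -1.00000e-03  0.00000e+00 -1.40000e-02]
 [-1.00000e-03 -2.95000e-01  9.55000e-01 -1.23897e+02]
 [-1.00000e-03 -9.55000e-01 -2.95000e-01  7.64500e+01]
 [ 0.00000e+00  0.00000e+00  0.00000e+00  1.00000e+00]] 65.70646984690485 314.20666239240984 227.45742243154922 1.6667 [519.5253961  285.76965754 210.13466113]
```

View pics/w1.png

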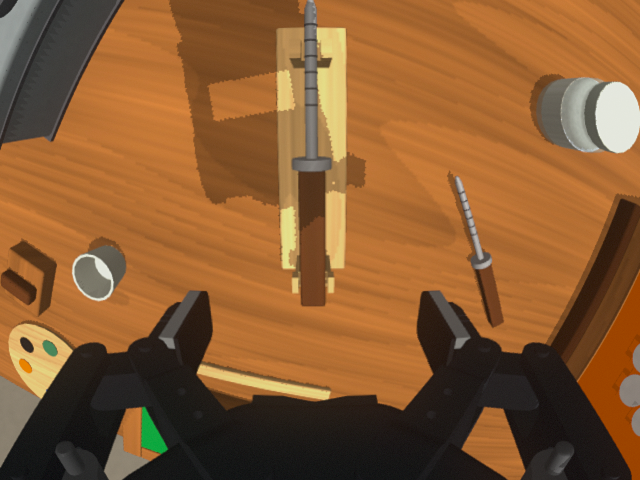

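Wrist view: handle between (312,172) and (313,305), collar at (312,163), tip at (311,3). The camera looks from the tip side, so it will also see the tip during insertion. Now the handle edges exactly.

```bash
python3 - <<'E'
from h import *
import pickle
w=pickle.load(open("w1.pkl","rb")); im=w["image"].astype(int)
hsv=cv2.cvtColor(w["image"],cv2.COLOR_BGR2HSV).astype(int)
C=[]
for v in range(176,300,6):
    row=im[v,280:350]; dk=np.where((row.sum(1)<230)&(row[:,2]-row[:,0]>15))[0]
    if len(dk)<5: continue
    a,b=280+dk.min(),280+dk.max(); A,B=wplane(w,a-.5,v,70),wplane(w,b+.5,v,70); C.append((A+B)/2); print(v,a,b,np.round(np.linalg.norm(A-B),1),np.round(C[-1],1))
C=np.array(C); p=np.polyfit(C[:,0],C[:,1],1); print("yaw",np.degrees(np.arctan(p[0])), "y@520",np.polyval(p,520))
for v in range(150,180,2): print(v,im[v,312],end=";")
print()
for v in range(290,312,2): print(v,im[v,312],end=";")
W=np.array([[wplane(w,312,v,70) for v in (150,160,170,305)]]); print(np.round(W,1))
# steel rod centre at z 60
for v in (30,60,90,120,150): 
    row=im[v,295:330]; g=np.where((row.max(1)-row.min(1)<25))[0]; print(v,295+g.min(),295+g.max(),np.round(wplane(w,295+(g.min()+g.max())/2,v,60),1))
print(np.round(wplane(w,310.5,1,60),1))
E
```

```text
176 299 324 18.7 [488.2 273.8  70. ]
182 298 324 19.4 [492.5 274.8  70. ]
188 298 324 19.5 [496.7 276.1  70. ]
194 299 324 18.9 [500.8 277.8  70. ]
200 299 324 18.9 [505.1 279.1  70. ]
206 299 324 19.0 [509.4 280.5  70. ]
212 299 324 19.1 [513.7 281.8  70. ]
218 300 324 18.5 [518.  283.5  70. ]
224 300 324 18.5 [522.4 284.9  70. ]
230 300 324 18.6 [526.9 286.3  70. ]
236 300 324 18.7 [531.4 287.7  70. ]
242 300 324 18.8 [535.9 289.1  70. ]
248 300 324 18.9 [540.5 290.6  70. ]
254 300 324 19.0 [545.2 292.   70. ]
260 299 326 21.5 [549.8 293.9  70. ]
266 299 328 23.1 [554.3 296.1  70. ]
272 301 324 18.6 [559.4 296.9  70. ]
278 301 324 18.8 [564.3 298.4  70. ]
284 301 324 18.9 [569.3 300.   70. ]
290 301 324 19.0 [574.4 301.5  70. ]
296 301 324 19.2 [579.5 303.1  70. ]
yaw 18.06819427079292 y@520 283.9875737774757
150 [121 126 130];152 [122 126 131];154 [123 128 132];156 [122 126 131];158 [109 113 117];160 [86 92 96];162 [123 127 131];164 [121 127 131];166 [125 130 134];168 [123 129 133];170 [119 124 129];172 [39 58 83];174 [28 52 82];176 [29 53 84];178 [26 51 81];
290 [ 32  64 110];292 [ 34  67 113];294 [ 34  66 114];296 [ 33  66 112];298 [ 35  66 113];300 [ 34  64 112];302 [ 35  66 113];304 [ 35  64 110];306 [ 45  94 157];308 [ 57 118 194];310 [ 57 123 199];[[[470.2 268.6  70. ]
  [477.  270.7  70. ]
  [483.9 272.9  70. ]
  [587.5 305.2  70. ]]]
30 305 315 [385.9 240.6  60. ]
60 305 316 [407.7 247.8  60. ]
90 306 316 [429.  254.8  60. ]
120 306 316 [450.1 261.5  60. ]
150 306 316 [471.3 268.1  60. ]
[363.9 234.   60. ]
```

```bash
python3 - <<'E'
from h import *
import pickle
d=dirv(17.9); g=np.array([476,269.7,60])+48*d; q=quat(att(d,-1))
bot.servo_line(g+[0,0,50],q,200)
f0=np.array(bot.read_state()["ft_force"])
bot.servo_line(g,q,80); bot.move_gripper(0,80); s=bot.read_state(); print("grip",s["grip_width"],s["ee_pos"],s["ft_force"])
bot.servo_line(g+[0,0,40],q,60); bot.servo_line(g+[0,0,200],q,200)
s=bot.read_state(); print(s["grip_width"],np.array(s["ft_force"])-f0,s["moment"],s["clock"])
w=wrist("w2"); pickle.dump(w,open("w2.pkl","wb"))
a=dirv(-17.5,40); P=np.array([533,-73,140])+(48+150)*a
bot.move_to(P,quat(att(a,-1))); s=bot.read_state(); print(s["ee_pos"],P,s["clock"])
w=wrist("w3"); pickle.dump(w,open("w3.pkl","wb"))
for n in ("top","side"): pickle.dump(bot.read_camera(n),open(n+"2.pkl","wb"))
E
```

```text
grip 18.88463857716942 [521.82434438 284.53939155  60.32195517] [-0.69494368  0.55759266  4.02976053]
19.270953248894998 [-0.56038    -0.60667539 -3.38428651] [-0.05361034 -0.04329132 -0.02749766] 5.475
[ 677.78837938 -117.75386081  267.23765147] [ 677.65673494 -118.61009333  267.27194672] 7.1167
```

View pics/w3.png

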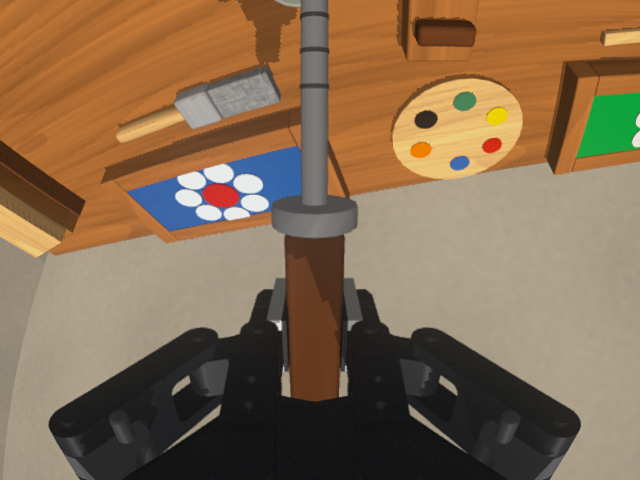

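Rod held: grip 19 mm, and the weight shows on the force sensor. The collar is at (315,215), but the tip is outside the wrist view. For the tube mouth I'll turn the tool so the wrist camera looks almost straight down the bore, beside the rod.

```bash
python3 - <<'E'
from h import *
import pickle
bot.move_to(np.array([683,-27,222.]),quat(att([0,1,0],-1))); bot.dwell(.2)
w=wrist(); pickle.dump(w,open("w4.pkl","wb")); uv=wproj(w,np.array([533,-73,140.])); print(uv,bot.read_state()["clock"],bot.read_state()["ee_pos"])
u,v=uv.astype(int); im=w["image"].copy(); u0,v0=min(max(u-60,0),520),max(v-50,0)
cr=cv2.resize(im[v0:v0+100,u0:u0+120],(600,500),interpolation=cv2.INTER_NEAREST)
o=np.zeros((500,800,3),np.uint8); o[:,:600]=cr; o[:150,600:800]=cv2.resize(im,(200,150)); print(u0,v0); cv2.imwrite("pics/w4c.png",o)
# rod offset in w3
w3=pickle.load(open("w3.pkl","rb")); g=cv2.cvtColor(w3["image"],cv2.COLOR_BGR2HSV)
for r in range(60,190,20): 
    x=np.where(g[r,280:350,1]<40)[0]+280; print(r,x.min(),x.max())
E
```

```text
Traceback (most recent call last):
rig.MotionError: the arm cannot take that pose within its joint ranges
```

```bash
python3 - <<'E'
from h import *
import pickle
bot.move_to(np.array([678,-152,222.]),quat(att([0,-1,0],-1))); bot.dwell(.2)
w=wrist(); pickle.dump(w,open("w4.pkl","wb")); uv=wproj(w,np.array([533,-73,140.])); print(uv,bot.read_state()["clock"],bot.read_state()["ee_pos"])
u,v=uv.astype(int); im=w["image"].copy(); u0,v0=min(max(u-60,0),520),max(v-50,0)
cr=cv2.resize(im[v0:v0+100,u0:u0+120],(600,500),interpolation=cv2.INTER_NEAREST)
o=np.zeros((500,800,3),np.uint8); o[:,:600]=cr; o[:150,600:800]=cv2.resize(im,(200,150)); print(u0,v0); cv2.imwrite("pics/w4c.png",o)
w3=pickle.load(open("w3.pkl","rb")); g=cv2.cvtColor(w3["image"],cv2.COLOR_BGR2HSV)
for r in range(60,190,20): 
    x=np.where(g[r,280:350,1]<40)[0]+280; print(r,x.min(),x.max())
E
```

```text
[ 84.46226129 124.88887316] 8.5583 [ 677.945269   -151.80525582  222.36326747]
24 74
60 302 326
80 302 326
100 302 326
120 301 326
140 302 326
160 302 326
180 302 326
```

View pics/w4c.png

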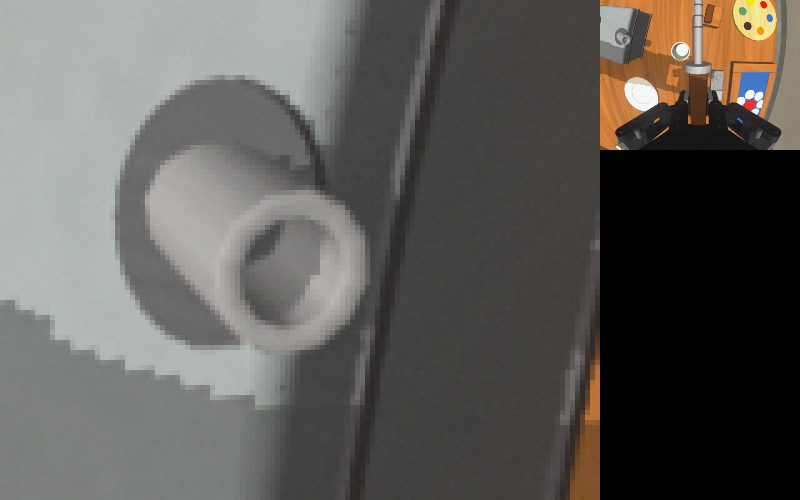

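The mouth ring is centred at crop (291,269), i.e. image (81.7,127.3), 2–3 px from the prediction. Next: refine the mouth, check tube yaw from the flange, and check the held rod's pitch in the top and side depth.

```bash
python3 - <<'E'
from h import *
import pickle
w=pickle.load(open("w4.pkl","rb"))
M=wplane(w,81.7,127.3,140); F=wplane(w,24+218/5-.5,74+212/5-.5,110); print("mouth",M,"flange",F,"yaw",np.degrees(np.arctan2(*(M-F)[1::-1])),np.linalg.norm((M-F)[:2]))
a=dirv(-17.5,40); T=att(a,-1); P=np.array([677.788,-117.754,267.238])
for n in ("top2","side2"):
    c=pickle.load(open(n+".pkl","rb")); L=(cloud(c)-P)@T  # tool coords
    e=T.T@(np.array(c["eye"])-P); 
    m=(abs(L[...,0])<14)&(abs(L[...,1])<22)&(L[...,2]<175)&(L[...,2]>52); Q=L[m]; print(n,"eye dir",e/np.linalg.norm(e))
    for z in range(55,170,10):
        q=Q[abs(Q[:,2]-z)<5]
        if len(q)>2: print(z,len(q),np.round(np.median(q,0),1),end=" | ")
    print("max z",np.sort(Q[:,2])[-5:])
c=pickle.load(open("top.pkl","rb"));W=cloud(c); g=(abs(W[...,2]-110)<6)&(W[...,0]>330)&(W[...,0]<560)&(W[...,1]>-150)&(W[...,1]<60)
g=cv2.morphologyEx(g.astype(np.uint8),cv2.MORPH_CLOSE,np.ones((9,9))); k=max(cv2.findContours(g,0,2)[0],key=cv2.contourArea); r=cv2.minAreaRect(k); b=cv2.boxPoints(r)
B=np.array([onplane(c,*p,110) for p in b])[:,:2]; print(r,np.round(B,1))
for i in range(4): d=B[(i+1)%4]-B[i]; print(np.degrees(np.arctan2(d[1],d[0])),np.linalg.norm(d))
E
```

```text
mouth [530.63231561 -74.29412269 140.        ] flange [495.92168113 -64.02686178 110.        ] yaw -16.477997368671378 36.19730366215543
top2 eye dir [ 0.02573813 -0.92387719 -0.3818226 ]
max z []
side2 eye dir [-0.69456103 -0.71684141  0.06101939]
55 15 [-1.6 -1.2 56.2] | 65 18 [-2.9 -2.  64.9] | 75 19 [-2.8 -2.1 75.1] | 85 16 [-1.8 -1.1 84.6] | 95 16 [-3.  -0.4 94.9] | 105 17 [ -2.5  -1.8 105.2] | 115 15 [ -3.2  -2.1 116.2] | 125 15 [ -2.   -0.5 125.9] | 135 16 [ -1.7  -0.8 134.5] | 145 18 [ -1.8  -1.9 144.8] | 155 15 [ -2.3  -2.4 154.5] | 165 3 [ -0.4  -1.3 162.6] | max z [159.32190328 159.49300325 160.90900768 162.62254316 162.8128801 ]
((352.63616943359375, 257.54034423828125), (62.53495407104492, 71.12862396240234), 16.50436019897461) [[ 3.818e+02  4.750e+01]
 [ 5.343e+02  2.000e-01]
 [ 4.921e+02 -1.336e+02]
 [ 3.407e+02 -8.490e+01]]
-17.24379958211429 159.66776155696593
-107.50473344730892 140.3279518839378
162.15116317734763 159.03242127498177
72.75832208353219 138.6471627844529
```

Rod is straight in the gripper (pitch slope about 0). Mouth at (530.6,-74.3,140), yaw about -17.2°. Approach and insert with force guarding.

```bash
cat >> h.py <<'E'
M=np.array([530.6,-74.3,140.]); A=dirv(-17.2,40); QA=quat(att(A,-1)); G=48.
def rep(t):
    s=bot.read_state(); l=(np.array(s["ee_pos"])-M)@att(A,-1); print(t,"stop-face s",round(-l[2]-G,1),"lat",np.round(l[:2],2),"F(tool)",np.round(np.array(s["ft_force"])@att(A,-1),1),"clk",round(s["clock"],2),"w",round(s["grip_width"],1)); return s
E
python3 - <<'E'
from h import *
bot.move_to(M+(G+150)*A,QA); bot.dwell(.3); rep("pre")
bot.servo_line(M+(G+126)*A,QA,60); bot.dwell(.2); rep("near")
h=bot.servo_line(M+(G+95)*A,QA,25,until_force=7); rep(h)
if not h:
    h=bot.servo_line(M+(G+15)*A,QA,40,until_force=10); rep(h)
c=bot.read_camera("side"); cv2.imwrite("pics/s3.png",cv2.resize(c["image"][160:340,260:420],None,fx=3.3,fy=3.3,interpolation=cv2.INTER_CUBIC))
E
```

```text
pre stop-face s 150.0 lat [-0.12  0.28] F(tool) [-0.5  1.8  0.4] clk 9.91 w 19.0
near stop-face s 126.3 lat [ 0.   -0.08] F(tool) [0.  1.2 0.7] clk 10.66 w 18.7
False stop-face s 95.1 lat [-0.02 -0.03] F(tool) [-0.4  1.3  1. ] clk 12.05 w 19.0
False stop-face s 15.2 lat [-0.   -0.02] F(tool) [-0.1  1.4  1.3] clk 14.2 w 18.6
```

View pics/s3.png

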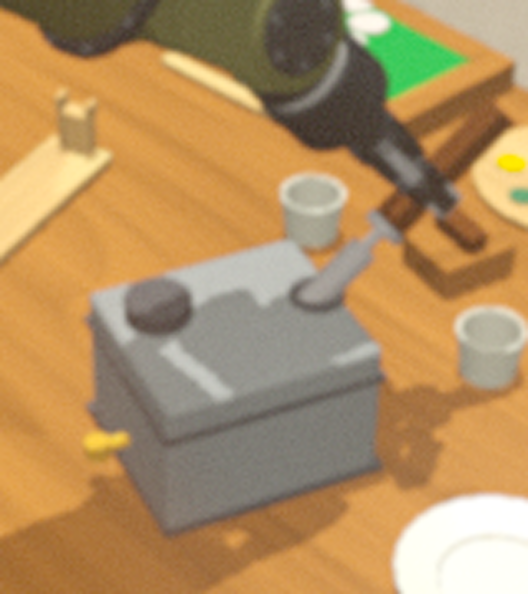

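The side view shows the rod in the tube with the collar just short of the mouth and no contact force. Now push gently to the stop, hold, draw out, and locate the plate.

```bash
python3 - <<'E'
from h import *
import pickle
h=bot.servo_line(M+(G-8)*A,QA,15,until_force=12); rep(h); bot.dwell(.6); s=rep("held")
c=bot.read_camera("side"); cv2.imwrite("pics/s4.png",cv2.resize(c["image"][180:300,320:440],None,fx=4,fy=4,interpolation=cv2.INTER_CUBIC))
for n in ("top","side"):
    c=pickle.load(open(n+".pkl","rb")); W=cloud(c); im=c["image"].astype(int)
    m=(im.min(2)>140)&(W[...,2]<30)&(np.hypot(W[...,0]-473,W[...,1]+268)<110); k=max(cv2.findContours(m.astype(np.uint8),0,2)[0],key=cv2.contourArea)
    e=cv2.fitEllipse(k); print(n,e,onplane(c,*e[0],14))
E
```

```text
True stop-face s -0.3 lat [ 0.02 -0.21] F(tool) [-0.7  1.5 -2.7] clk 15.32 w 18.8
held stop-face s -0.3 lat [ 0.06 -0.13] F(tool) [-0.7 -0.1 -7. ] clk 15.92 w 18.9
top ((443.6965637207031, 244.10687255859375), (55.60658645629883, 57.163204193115234), 121.22483825683594) [ 472.35546941 -266.80746779   14.        ]
side ((411.6604309082031, 333.4301452636719), (47.17789840698242, 65.97660827636719), 100.21332550048828) [ 472.35291792 -270.23560469   14.        ]
```

View pics/s4.png

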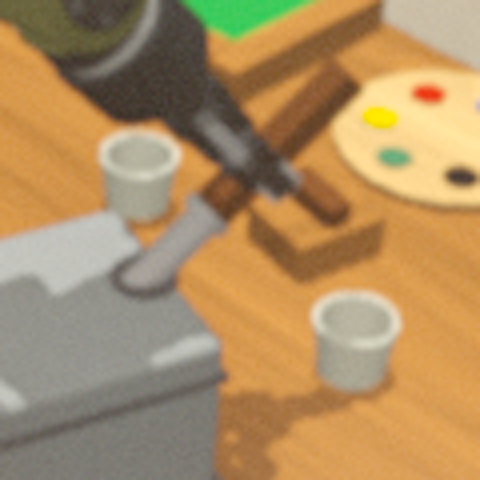

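The collar is seated (stop face at -0.3 mm, about 8 N held). Draw out and present.

```bash
python3 - <<'E'
from h import *
bot.servo_line(M+(G+100)*A,QA,60); rep("out1"); bot.servo_line(M+(G+170)*A,QA,100); bot.dwell(.2); rep("out")
d=dirv(-20); q=quat(att(d,-1)); P=np.array([472.3,-268.5,120])+(G+120)*d
bot.move_to(P+[0,0,140],q); bot.servo_line(P,q,80); bot.dwell(.5); s=bot.read_state(); print(s["ee_pos"],P,s["grip_width"],s["clock"],abs(np.array(s["qvel"])).max())
T=rot(s["tool_rot"]); Q0=np.array(s["ee_pos"])
o=np.zeros((480,800,3),np.uint8)
for i,n in enumerate(("top","side")):
    c=bot.read_camera(n); u,v=((430,230),(400,290))[i]; o[:400,i*400:i*400+400]=cv2.resize(c["image"][v-75:v+75,u-75:u+75],(400,400),interpolation=cv2.INTER_CUBIC)
    L=(cloud(c)-Q0)@T; m=(abs(L[...,0])<14)&(abs(L[...,1])<22)&(L[...,2]<180)&(L[...,2]>60); K=L[m]
    print(n,len(K),"slopes x,y",np.polyfit(K[:,2],K[:,0],1)[0],np.polyfit(K[:,2],K[:,1],1)[0],"med",np.median(K,0),"tip z",np.sort(K[:,2])[-3:])
cv2.imwrite("pics/end.png",o)
E
```

```text
out1 stop-face s 99.7 lat [0.01 0.04] F(tool) [0.3 0.8 0.1] clk 17.8 w 18.5
out stop-face s 169.6 lat [0.05 0.03] F(tool) [1.  0.8 0.6] clk 18.85 w 19.0
[ 630.15352537 -325.96763626  119.98131407] [ 630.16836029 -325.95938408  120.        ] 18.80451620907927 22.1417 0.0011015729034442683Traceback (most recent call last):
  File "<stdin>", line 10, in <module>
    raise TypeError("expected non-empty vector for x")
TypeError: expected non-empty vector for x
```

```bash
python3 - <<'E'
from h import *
s=bot.read_state(); T=rot(s["tool_rot"]); Q0=np.array(s["ee_pos"]); o=np.zeros((400,800,3),np.uint8)
for i,n in enumerate(("top","side")):
    c=bot.read_camera(n); u,v=((430,230),(400,290))[i]; o[:,i*400:i*400+400]=cv2.resize(c["image"][v-75:v+75,u-75:u+75],(400,400),interpolation=cv2.INTER_CUBIC)
    L=(cloud(c)-Q0)@T; m=(abs(L[...,0])<14)&(abs(L[...,1])<22)&(L[...,2]<180)&(L[...,2]>60); K=L[m]
    if len(K)>10: print(n,len(K),"slopes x,y",np.polyfit(K[:,2],K[:,0],1)[0],np.polyfit(K[:,2],K[:,1],1)[0],"med",np.median(K,0),"tip z",np.sort(K[:,2])[-3:])
cv2.imwrite("pics/end.png",o)
E
```

```text
side 197 slopes x,y 0.006849775358759799 0.00887329581558791 med [ -1.90644654  -2.58409916 114.01640105] tip z [163.63247066 163.65356297 164.26193653]
```

View pics/end.png

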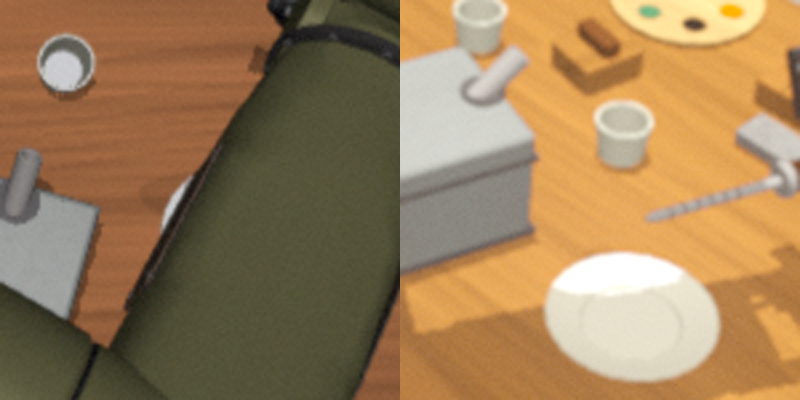

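The side view shows the rod level within about 0.5°, held 120 mm up. The tip is offset upward in the picture from the plate, as its height would give. Top view of it is hidden by the arm. Handing in.

```bash
python3 -c "
from rig import bot
bot.finish_job(); s=bot.read_state(); print(s['clock'],s['grip_width'],s['ft_force'])"
```

```text
the job is handed in; nothing more can be done
the job is handed in; nothing more can be done
```

I lifted the collared gauge rod from the cradle by its handle and slid it down the guide tube until the collar met the mouth. I then drew it right out and handed in with the rod held over the drip plate. The hand-in reported no verdict.

- **Seating:** the stop face came within 0.3 mm of the computed mouth position, and a light push of about 8 N was held there for 0.6 s. There was no contact force on the way in.
- **Withdrawal:** the stop face was 170 mm clear of the mouth with the rod still gripped.
- **Presentation:** the rod was level within about 0.5° and the arm was at rest. The tip was about 120 mm above the table, computed to be over the plate's centre. The depth image put the tip 2–4 mm short of that point, well inside the 45 mm limit.
- **Time:** the last reading, shortly before hand-in, was 22.1 s of the 53 s allowed.

**Disagreements and gaps in the checks:**
- In the final top view the arm hid the rod and most of the plate, so the end position rests on the side view and arm readings alone.
- The top and side cameras differed by about 3 mm on the plate's centre, and I used the mean.
- I did not re-measure the plate and the other objects. Those visible in the side view looked unmoved.

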